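# Lock the filter covers of a bench dust extractor

## Robot

A 7-joint arm with a two-finger parallel gripper is mounted at the origin on the work surface. World frame = base frame: x ahead of the robot, y to its left, z up, the work surface at z = 0. Lengths are in m, angles in rad, forces in N, time in s.
With the tool pointing down it reaches from about 0.425 to 0.825 m from the base axis. Payload 3.6 kg.
Tool frame: the origin (TCP) lies midway between the tips of the shut fingers; the grasp point (between the pads) lies 19 mm behind it; z points along the fingers, y is the line along which they close (so a half turn about z gives the same grasp; the last joint's range is limited). The gripper opens to 85 mm and grips with 20 to 120 N. Pads are 22 mm wide; open, the fingers measure 114 mm over their backs; the gripper's body (76 mm by 85 mm) begins 54 mm behind the grasp point. The pads swing forward as they close: fully open they stand 13 mm farther back than shut.
Start: joints at [1.24, 0.615, -0.013, 1.423, 0.008, 1.103, -0.04], TCP at [0.194, -0.62, 0.231] pointing down, gripper open.
Joint ranges: [-3.12, 3.12], [-0.3, 2.06], [-1.34, 1.32], [0.26, 2.42], [-1.36, 4.5], [0.01, 1.98], [-2.84, 2.84]. Speed limits (rad/s): [2.79, 2.79, 3.14, 3.14, 3.14, 3.14, 3.14].

## Interface

Orientations are given as a unit quaternion [w, x, y, z].
In Python, from plant import state, grab_frame, get_calibration, close_job gives the robot as it stands.
- The arm moves only by the shell command python3 -m creep 'ROWS' [FORCE]. ROWS is JSON, a list of rows, each an object with "hand": the closure, from -1 (fully open) to 1 (shut), so that 0 is half open; "offset": the shift along the tool's x, y, z in cm, a list of three; "spin": the turn about the tool's z in rad. In form: [{"hand": hand, "offset": [x, y, z], "spin": spin}, ...]. A call has 1 to 10 rows; each row shifts and turns the commanded pose from where the row before left it, along the tool's axes as they then stand; what a row does not reach is not made up. A row lasts 1/10 s, in which the tool goes at most 50 mm and 8.59 degrees, less where a joint would pass 70% of its speed; a pose out of reach is approached as far as the arm can. A call with a gripper value outside its range is refused whole. The fingers move at their own pace and stop on an object; FORCE is the grip in N (left out, the last holds). Time passes only in rows, so rows that do not move let the fingers close. It gives the time, the measured TCP pose, the force, the opening and the grip force at its end, in the units of the state.
- state(): the state, without advancing time (a new reading comes with each control period).
- grab_frame(name): name is "scene" or "top" or "wrist"; returns the picture (384x512x3 uint8, blue, green, red); there is no depth.
- get_calibration(name): a dict with "camera_matrix" (3x3 intrinsics, pixels), "position" and "orientation" of the camera in the world. Camera axes: x right, y down, z forward; pixel columns grow to the right and rows downward; lengths in m; the calibration is good to about 2 mm. A picture is of the moment at which its call begins: read the wrist's pose just before it. get_calibration takes no time and is no camera call; for the wrist camera it gives the pose at the moment of the call.
- close_job(): hands the job in; it is judged then, once.
The state is a dict: "time": time; "joints": joint angles; "dq": joint speeds; "joint_efforts": joint torques, N m; "tcp_pos": TCP position; "eef_rot": TCP orientation; "contact_force": force on the tool from outside, world axes, zero at the start; "ft_torque": the same for the moment, N m; "finger_gap": finger opening in m; "finger_force": force on a finger pad.
Only numpy, scipy, OpenCV 4.12 (cv2) and the standard library are available. Lean on these libraries where they do the work, as an engineer would, in place of code of your own. Each camera call takes 0.05 s, during which the arm holds its last target. There are 200 camera calls.

## Task

Two of the three filter covers on top of the bench dust extractor are still ajar. Set a fingertip in the slot of each of their round quarter-turn fasteners and turn it clockwise to its stop, so that the cover is drawn down and locked like the third one. Leave the locked fastener as it is and do not pick up, knock over or shift anything standing around.

Things in the scene. Friction and masses are not known exactly. Their poses are not given: they have to be found in the camera images.
- extractor: fixed grey steel bench dust extractor, 270 (own x) x 430 (own y) x 100 mm high; origin: centre of its underside. White pipe out of its +y side. On top, three like aluminium covers, 150 x 128 mm, centres 137 mm apart along own y, 45 mm to the robot side of the middle; a fastener in each one's centre. Places of a, b, c vary. On the ledge behind lie a jar, a screwdriver and a brass piece.
- slot_a (a point): slot of fastener a: point on its axis, level with the disc's top, about 129 mm above the bench when shut, 5 mm higher when ajar. Own x: along the slot; z: the axis, up (tilts up to 0.07 rad with the cover). Grey disc 96 mm across with one straight slot across it through the axis, 40 mm wide, 18 mm deep, flat floor, upright walls; sunk flush in a fixed collar (inner radius 51, outer 57 mm) on the cover.
- slot_b (a point): slot of fastener b: point on its axis, level with the disc's top, about 129 mm above the bench when shut, 5 mm higher when ajar. Own x: along the slot; z: the axis, up (tilts up to 0.07 rad with the cover). Grey disc 96 mm across with one straight slot across it through the axis, 40 mm wide, 18 mm deep, flat floor, upright walls; sunk flush in a fixed collar (inner radius 51, outer 57 mm) on the cover.
- slot_c (a point): slot of fastener c: point on its axis, level with the disc's top, about 129 mm above the bench when shut, 5 mm higher when ajar. Own x: along the slot; z: the axis, up (tilts up to 0.07 rad with the cover). Grey disc 96 mm across with one straight slot across it through the axis, 40 mm wide, 18 mm deep, flat floor, upright walls; sunk flush in a fixed collar (inner radius 51, outer 57 mm) on the cover.
- cam_a (a joint): turn of fastener a in rad: 0 = open (slot runs from the robot side to the far side of the extractor), grows as it is turned clockwise seen from above, stop at 1.571 = locked (slot along the row of covers). Stays where it is left; needs about 0.12 N m, i.e. 4 to 5 N on the slot wall 27 mm from the axis. Starts between 0 and 0.3.
- cover_a (a joint): lift angle of cover a in rad: 0 = drawn fully down on its gasket, 0.07 = ajar. Hinged on its robot-side edge; its fastener's cam draws it down evenly as it turns and alone moves it: pressing gently does not shut it. Starts ajar.
- cam_b (a joint): turn of fastener b in rad: 0 = open (slot runs from the robot side to the far side of the extractor), grows as it is turned clockwise seen from above, stop at 1.571 = locked (slot along the row of covers). Stays where it is left; needs about 0.12 N m, i.e. 4 to 5 N on the slot wall 27 mm from the axis. Starts between 0 and 0.3.
- cover_b (a joint): lift angle of cover b in rad: 0 = drawn fully down on its gasket, 0.07 = ajar. Hinged on its robot-side edge; its fastener's cam draws it down evenly as it turns and alone moves it: pressing gently does not shut it. Starts ajar.
- cam_c (a joint): turn of fastener c in rad: 0 = open (slot runs from the robot side to the far side of the extractor), grows as it is turned clockwise seen from above, stop at 1.571 = locked (slot along the row of covers). Stays where it is left; needs about 0.12 N m, i.e. 4 to 5 N on the slot wall 27 mm from the axis. Starts locked.
- cover_c (a joint): lift angle of cover c in rad: 0 = drawn fully down on its gasket, 0.07 = ajar. Hinged on its robot-side edge; its fastener's cam draws it down evenly as it turns and alone moves it: pressing gently does not shut it. Starts down.
- jar: small lidded glass jar, 38 mm across, 45 mm high, on the extractor's rear ledge, loose, to be left alone; origin at its underside centre.
- collet: brass collet, 28 mm across, 30 mm high, on the rear ledge, loose, to be left alone; origin at its underside centre.
- tub: white plastic tub, 90 mm across, 85 mm high, on the bench, loose, to be left alone; origin at its underside centre.
- dish: blue dish, 90 mm across, 20 mm high, on the bench, loose, to be left alone; origin at its underside centre.
- driver: black-handled screwdriver about 200 mm long lying on the rear ledge, loose, to be left alone; origin under its middle.
- block: wooden block 70 x 50 x 30 mm on the bench, loose, to be left alone; origin at its underside centre.
- handpiece: black carving handpiece standing upright on its butt on the bench, 30 mm across, 130 mm high, loose, to be left alone; origin at its underside centre.

How it is judged:
By the outcome, as a careful person would: the job done as asked, in the order asked, and still so for the second after the job is handed in, with the robot touching nothing.
It also fails if it takes over 64 s, if anything falls off the work surface, if the arm or the gripper's body presses on something with over 40 N, if the wrist force passes 120 N, or if a joint passes its speed limit or range.

## Working session

There is one attempt and no reset: what is moved stays moved. The work goes in short steps, Python scripts to look and compute and a shell command to move; the robot and the scene stay as the last step left them, time stands still between calls to the robot, and variables do not carry over. Pictures are saved under pics/ and viewed, at most 10 in all, crops included, and the job is handed in when it is done.

```bash
mkdir -p pics; ls; python3 - <<'E'
from plant import *
import cv2
s=state();print({k:s[k] for k in('time','tcp_pos','eef_rot','finger_gap','contact_force')})
for n in('scene','top'):
    cv2.imwrite(f'pics/{n}0.png',grab_frame(n)); print(n,get_calibration(n))
E
```

```text
pics
{'time': 0.0, 'tcp_pos': array([ 0.19424189, -0.61949535,  0.23011688]), 'eef_rot': array([-1.28611745e-03,  9.88477496e-01,  1.51362288e-01, -2.08438431e-04]), 'finger_gap': 0.08551670029860735, 'contact_force': array([ 0.3267729 , -0.60501431, -0.09521289])}
scene {'camera_matrix': array([[389.81163035,   0.        , 247.31988624],
       [  0.        , 389.81163035, 192.98778374],
       [  0.        ,   0.        ,   1.        ]]), 'position': array([ 1.01420927, -0.80522764,  0.6374344 ]), 'orientation': array([-0.46706801,  0.83678951,  0.24799359, -0.14188015])}
top {'camera_matrix': array([[374.02448124,   0.        , 258.98410453],
       [  0.        , 374.02448124, 192.56346941],
       [  0.        ,   0.        ,   1.        ]]), 'position': array([ 0.37591996, -0.0486144 ,  1.12979418]), 'orientation': array([-0.03755057,  0.70784498, -0.70287801,  0.05922786])}
```

View pics/top0.png

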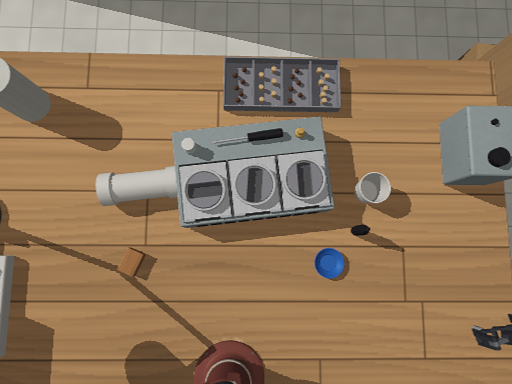

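View pics/scene0.png

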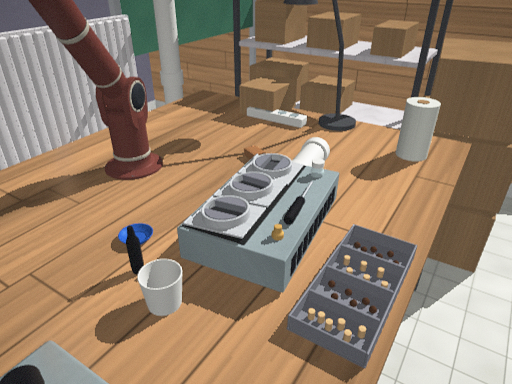

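The top view shows the locked fastener at about (205,190), with the two ajar ones at (255,185) and (306,180). I'll enlarge that area to measure them.

```bash
cat > h.py <<'E'
import numpy as np, cv2
from plant import *
from scipy.spatial.transform import Rotation as R
def rot(q): return R.from_quat(np.roll(q,-1))
def px(cal,uv,z):
    K=np.array(cal['camera_matrix']);p=np.array(cal['position'])
    d=rot(cal['orientation']).apply(np.linalg.solve(K,[uv[0],uv[1],1])); return p+d*(z-p[2])/d[2]
def proj(cal,P):
    q=rot(cal['orientation']).inv().apply(np.array(P)-cal['position']); u=np.array(cal['camera_matrix'])@q; return u[:2]/u[2]
E
python3 - <<'E'
import cv2
i=cv2.imread('pics/top0.png')[135:235,170:340]
cv2.imwrite('pics/top_c.png',cv2.resize(i,None,fx=4.7,fy=4.7,interpolation=cv2.INTER_CUBIC))
from h import *
c=get_calibration('top')
for uv,z in(((205,190),.129),((255,185),.134),((306,180),.134),((374,188),.085),((360,230),.13),((330,263),.02)): print(uv,px(c,uv,z).round(4))
E
```

```text
(205, 190) [0.5197 0.0664 0.129 ]
(255, 185) [ 0.5338 -0.068   0.134 ]
(306, 180) [ 0.5489 -0.2063  0.134 ]
(374, 188) [ 0.5363 -0.4087  0.085 ]
(360, 230) [ 0.4149 -0.3509  0.13  ]
(330, 263) [ 0.3221 -0.2921  0.02  ]
```

View pics/top_c.png

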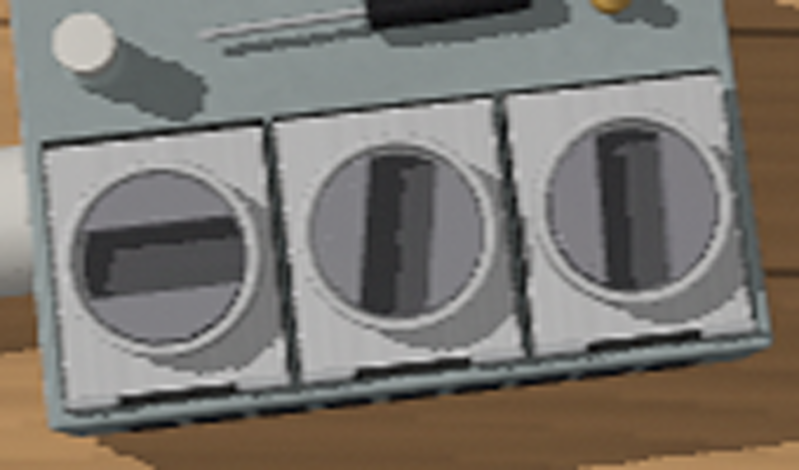

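Enlarged crop, converted to full-image pixels:

| Fastener | Centre (px) | Slot |
|---|---|---|
| Right | about (304.5,179.1) | near cam 0.04 |
| Middle | about (253.9,184.8) | near cam 0.2 |
| Left | about (203.6,190) | locked |

Next I'll work out the approach to the right fastener.

```bash
cat >> h.py <<'E'
def go(target,slotang):
    "offset in tool cm to target, spin to bring tool y along slot dir (world angle)"
    s=state();r=rot(s['eef_rot']);o=r.inv().apply(np.array(target)-s['tcp_pos'])*100
    y=r.apply([0,1,0]);a=np.arctan2(y[1],y[0]);sp=a-slotang
    print('t',s['time'],'tcp',s['tcp_pos'].round(4),'off cm',o.round(2),'yang',a.round(3),'spin',((sp+np.pi/2)%np.pi-np.pi/2).round(3),'F',s['contact_force'].round(1),'T',s['ft_torque'].round(2),'gap',round(s['finger_gap'],4),'j7',s['joints'][6].round(2))
E
python3 - <<'E'
from h import *
c=get_calibration('top')
A=px(c,(304.5,179.1),.134);B=px(c,(253.9,184.8),.134);C=px(c,(203.7,189.9),.129);print(A,B,C)
w=lambda a,b:(lambda d:np.arctan2(d[1],d[0]))(px(c,b,.134)-px(c,a,.134))
f=lambda p:((p[0]+.5)/4.7-.5+170,(p[1]+.5)/4.7-.5+135)
for a,b in(((360,308),(372,157)),((418,315),(436,160)),((610,290),(598,135)),((668,290),(660,140))):print(w(f(a),f(b)))
go([A[0],A[1],.23],.07)
E
```

```text
[ 0.55133344 -0.20222785  0.134     ] [ 0.53432904 -0.06507198  0.134     ] [0.51989233 0.06991647 0.129     ]
-0.0691709855999116
-0.10985191979667873
0.06714203308485403
0.038726931701165264
t 0.1 tcp [ 0.1943 -0.6196  0.2303] off cm [ 46.56 -29.14   0.09] yang -1.267 spin -1.337 F [ 0.2 -0.1  0.1] T [-0.03  0.03 -0.01] gap 0.0853 j7 -0.04
```

```bash
python3 -m creep '[{"hand":0,"offset":[3.3,-2.1,0],"spin":0},{"hand":0,"offset":[3.3,-2.1,0],"spin":0},{"hand":0,"offset":[3.3,-2.1,0],"spin":0},{"hand":0,"offset":[3.3,-2.1,0],"spin":0},{"hand":0,"offset":[3.3,-2.1,0],"spin":0},{"hand":0,"offset":[3.3,-2.1,0],"spin":0},{"hand":0,"offset":[3.3,-2.1,0],"spin":0},{"hand":0,"offset":[3.3,-2.1,0],"spin":0},{"hand":0,"offset":[3.3,-2.1,0],"spin":0},{"hand":0,"offset":[3.3,-2.1,0],"spin":0}]'
python3 -m creep '[{"hand":0,"offset":[3,-2,0],"spin":0},{"hand":0,"offset":[3,-2,0],"spin":0},{"hand":0,"offset":[3,-2,0],"spin":0},{"hand":0,"offset":[3,-2,0],"spin":0},{"hand":0,"offset":[0,0,0],"spin":-0.14},{"hand":0,"offset":[0,0,0],"spin":-0.14},{"hand":0,"offset":[0,0,0],"spin":-0.14},{"hand":0,"offset":[0,0,0],"spin":-0.14},{"hand":0,"offset":[0,0,0],"spin":-0.14}]'
python3 -m creep '[{"hand":0,"offset":[0,0,0],"spin":-0.14},{"hand":0,"offset":[0,0,0],"spin":-0.14},{"hand":0,"offset":[0,0,0],"spin":-0.14},{"hand":0,"offset":[0,0,0],"spin":-0.14},{"hand":0,"offset":[0,0,0],"spin":0},{"hand":0,"offset":[0,0,0],"spin":0}]'
python3 - <<'E'
from h import *
go([.5513,-.2022,.2],.055)
c=get_calibration('wrist');cv2.imwrite('pics/w1.png',grab_frame('wrist'))
import json;json.dump({k:np.array(v).tolist() for k,v in c.items()},open('w1.json','w'));print(c)
print(state()['joints'])
E
```

```text
time: 1.1
tcp_pos: [0.4471, -0.3196, 0.231]
eef_rot: [-0.0, 0.988, 0.151, -0.0]
contact_force: [1.0, -0.7, -0.8]
finger_gap: 0.0426
finger_force: 0.0
time: 2.0
tcp_pos: [0.5367, -0.2087, 0.2308]
eef_rot: [-0.0, 0.875, 0.484, -0.0]
contact_force: [0.4, -0.1, -0.2]
finger_gap: 0.0426
finger_force: 0.0
time: 2.6
tcp_pos: [0.5368, -0.2089, 0.231]
eef_rot: [-0.0, 0.711, 0.704, -0.0]
contact_force: [1.1, 1.2, 0.7]
finger_gap: 0.0426
finger_force: 0.0
t 2.6 tcp [ 0.5368 -0.2089  0.231 ] off cm [0.69 1.45 3.1 ] yang -0.01 spin -0.065 F [1.1 1.2 0.7] T [ 0.01 -0.02 -0.02] gap 0.0426 j7 0.11
{'camera_matrix': array([[324.01442439,   0.        , 257.33699472],
       [  0.        , 324.01442439, 192.48354203],
       [  0.        ,   0.        ,   1.        ]]), 'position': array([ 0.53739132, -0.12945859,  0.37291064]), 'orientation': array([ 1.57050403e-01,  9.87578442e-01, -4.83141795e-03, -8.05801270e-04])}
[ 0.58615093  0.52511269 -0.3982856   1.63689359  0.22912989  1.02670238
  0.10706795]
```

View pics/w1.png

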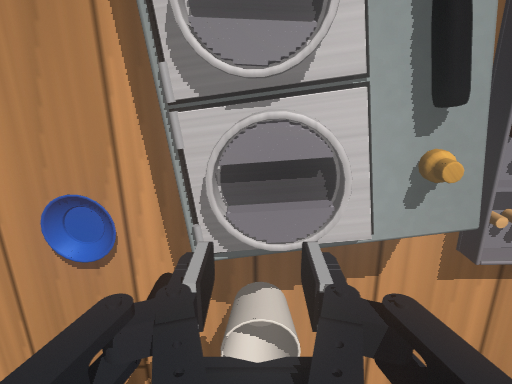

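The wrist view shows the collar of the right fastener centred near (279,179). Its slot's upper edge runs (221,166)-(334,157), the lower edge (227,205)-(341,182), and the dish, tub and collet are well clear. I'll unproject from an enlarged crop.

```bash
python3 - <<'E'
from h import *
import json
c=json.load(open('w1.json'))
i=cv2.imread('pics/w1.png')
cv2.imwrite('pics/w1c.png',cv2.resize(i[100:260,195:365],None,fx=3.6,fy=3.6,interpolation=cv2.INTER_CUBIC))
for uv in((279,179),(281,181)):print(px(c,uv,.134))
print(proj(c,[.5513,-.2022,.134]))
for a,b in(((221,166),(334,157)),((227,205),(341,182))):
    A,B=px(c,a,.134),px(c,b,.134);print(A,B,np.arctan2(*(B-A)[[1,0]]))
E
```

```text
[ 0.5532923  -0.19672147  0.134     ]
[ 0.5548431  -0.19832814  0.134     ]
[276.33597464 185.87562419]
[ 0.50936612 -0.18609931  0.134     ] [ 0.59428891 -0.18002435  0.134     ] 0.07141339546034271
[ 0.51267966 -0.21752081  0.134     ] [ 0.60090024 -0.19957647  0.134     ] 0.20066562633283397
```

View pics/w1c.png

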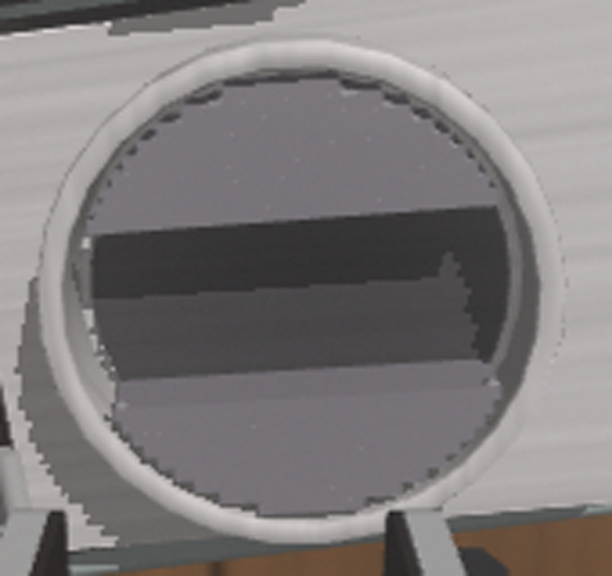

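The crop shows the slot top edges at (221,165.3)-(333.3,157.5) and (229.7,212.2)-(332.5,206.4) in full pixels. That agrees with the top-camera estimate of the centre, (276.3,185.9).

```bash
python3 - <<'E'
from h import *
import json
c=json.load(open('w1.json'))
for a,b in(((221,165.3),(333.3,157.5)),((229.7,212.2),(332.5,206.4))):
    A,B=px(c,a,.134),px(c,b,.134);print(A,B,np.arctan2(*(B-A)[[1,0]]), A[1]+(B-A)[1]*(.5523-A[0])/(B-A)[0])
for uv in((276.7,182.2),(217,185),(336,180)):print(px(c,uv,.134))
go([.552,-.201,.17],.07)
E
```

```text
[ 0.50939026 -0.18555808  0.134     ] [ 0.5937887  -0.18039992  0.134     ] 0.06104076115319431 -0.18293557437266483
[ 0.51458041 -0.22360937  0.134     ] [ 0.59561886 -0.2195043   0.134     ] 0.05061251691128896 -0.2216986527309927
[ 0.55155469 -0.19925395  0.134     ]
[ 0.50561888 -0.20104913  0.134     ]
[ 0.59695859 -0.19794329  0.134     ]
t 2.65 tcp [ 0.5368 -0.2089  0.231 ] off cm [0.8  1.51 6.1 ] yang -0.01 spin -0.08 F [-0.1 -0.3 -0.6] T [ 0.01 -0.02  0.02] gap 0.0426 j7 0.11
```

```bash
python3 -m creep '[{"hand":0,"offset":[0.68,1.46,0],"spin":0},{"hand":0,"offset":[0,0,2.5],"spin":-0.066},{"hand":0,"offset":[0,0,3],"spin":0},{"hand":0,"offset":[0,0,3],"spin":0},{"hand":0,"offset":[0,0,0],"spin":0},{"hand":0,"offset":[0,0,0],"spin":0}]'
python3 - <<'E'
from h import *
go([.5515,-.2022,.118],.056)
cv2.imwrite('pics/w2.png',grab_frame('wrist'))
E
```

```text
time: 3.25
tcp_pos: [0.552, -0.202, 0.1466]
eef_rot: [-0.0, 0.686, 0.727, -0.0]
contact_force: [0.5, -0.0, 0.7]
finger_gap: 0.0428
finger_force: 0.0
t 3.25 tcp [ 0.552  -0.202   0.1466] off cm [-0.02 -0.05  2.86] yang 0.058 spin 0.002 F [ 0.5 -0.   0.7] T [ 0.02 -0.03 -0.  ] gap 0.0428 j7 0.1
```

View pics/w2.png

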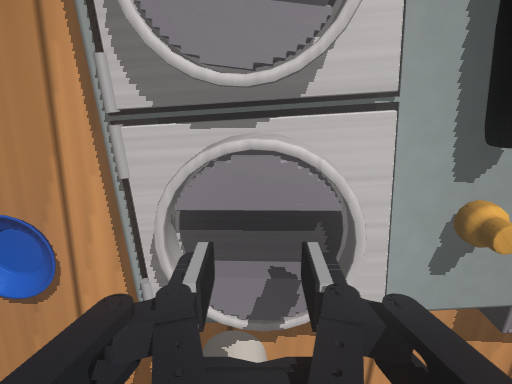

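The fingers stand over the slot, symmetric about the disc and lined up with the slot. I'll lower them in gently.

```bash
python3 -m creep '[{"hand":0,"offset":[0,0,0.7],"spin":0},{"hand":0,"offset":[0,0,0.7],"spin":0},{"hand":0,"offset":[0,0,0.6],"spin":0},{"hand":0,"offset":[0,0,0],"spin":0}]'
python3 -m creep '[{"hand":0,"offset":[0,0,0.4],"spin":0},{"hand":0,"offset":[0,0,0.4],"spin":0},{"hand":0,"offset":[0,0,0],"spin":0}]'
```

```text
time: 3.7
tcp_pos: [0.551, -0.2021, 0.1254]
eef_rot: [-0.001, 0.686, 0.728, -0.0]
contact_force: [-0.2, 0.3, -0.4]
finger_gap: 0.0425
finger_force: 0.0
time: 4.0
tcp_pos: [0.5513, -0.2021, 0.1177]
eef_rot: [-0.001, 0.686, 0.728, -0.0]
contact_force: [0.3, -0.2, 0.3]
finger_gap: 0.0426
finger_force: 0.0
```

```bash
python3 -m creep '[{"hand":0,"offset":[0,0,0],"spin":0.1},{"hand":0,"offset":[0,0,0],"spin":0.1},{"hand":0,"offset":[0,0,0],"spin":0.1},{"hand":0,"offset":[0,0,0.05],"spin":0.1},{"hand":0,"offset":[0,0,0.05],"spin":0.1},{"hand":0,"offset":[0,0,0.05],"spin":0.1},{"hand":0,"offset":[0,0,0],"spin":0}]'
python3 -c "
from h import *
go([.5515,-.2022,.118],.056)"
```

```text
time: 4.7
tcp_pos: [0.552, -0.2022, 0.117]
eef_rot: [0.0, 0.87, 0.493, 0.0]
contact_force: [0.7, 0.5, -0.5]
finger_gap: 0.0425
finger_force: 0.2
t 4.7 tcp [ 0.552  -0.2022  0.117 ] off cm [-0.03 -0.04 -0.1 ] yang -0.541 spin -0.597 F [ 0.7  0.5 -0.5] T [-0.02 -0.    0.01] gap 0.0425 j7 -0.39
```

```bash
python3 -m creep '[{"hand":0,"offset":[0,0,0.04],"spin":0.1},{"hand":0,"offset":[0,0,0.04],"spin":0.1},{"hand":0,"offset":[0,0,0.04],"spin":0.1},{"hand":0,"offset":[0,0,0.04],"spin":0.1},{"hand":0,"offset":[0,0,0.04],"spin":0.1},{"hand":0,"offset":[0,0,0],"spin":0.1}]'
python3 - <<'E'
from h import *
go([.5515,-.2022,.118],.056)
cv2.imwrite('pics/w3.png',grab_frame('wrist'))
E
```

```text
time: 5.3
tcp_pos: [0.5526, -0.2016, 0.1149]
eef_rot: [-0.0, 0.977, 0.213, 0.001]
contact_force: [1.6, 0.9, -2.3]
finger_gap: 0.0428
finger_force: 3.2
t 5.3 tcp [ 0.5526 -0.2016  0.1149] off cm [-0.12  0.01 -0.31] yang -1.142 spin -1.198 F [ 1.6  0.9 -2.3] T [ 0.06 -0.29  0.15] gap 0.0428 j7 -0.85
```

View pics/w3.png

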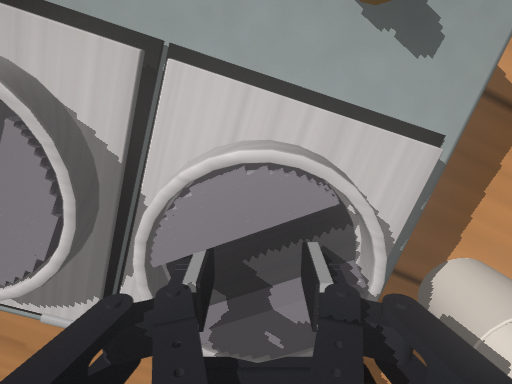

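The slot is turning with the fingers and lags them slightly, as expected. I'll continue towards the stop.

```bash
python3 -m creep '[{"hand":0,"offset":[0,0,0],"spin":0.1},{"hand":0,"offset":[0,0,0],"spin":0.1},{"hand":0,"offset":[0,0,0.04],"spin":0.1},{"hand":0,"offset":[0,0,0.04],"spin":0.1},{"hand":0,"offset":[0,0,0],"spin":0.1}]'
python3 -c "
from h import *
go([.5515,-.2022,.115],-1.464)"
python3 -m creep '[{"hand":0,"offset":[0,0,0],"spin":0.06}]'
python3 -c "
from h import *
go([.5515,-.2022,.115],-1.464)"
python3 -m creep '[{"hand":0,"offset":[0,0,0],"spin":0.05}]'
python3 -c "
from h import *
go([.5515,-.2022,.115],-1.464)"
```

```text
time: 5.85
tcp_pos: [0.5533, -0.2012, 0.1137]
eef_rot: [-0.0, 0.999, -0.034, 0.001]
contact_force: [4.3, 0.3, -4.3]
finger_gap: 0.0424
finger_force: 3.3
t 5.85 tcp [ 0.5533 -0.2012  0.1137] off cm [-0.17  0.11 -0.14] yang -1.64 spin -0.176 F [ 4.3  0.3 -4.3] T [ 0.16 -0.78  0.16] gap 0.0424 j7 -1.23
time: 5.95
tcp_pos: [0.5534, -0.2011, 0.1136]
eef_rot: [-0.0, 0.998, -0.064, 0.001]
contact_force: [3.8, 0.4, -5.2]
finger_gap: 0.0427
finger_force: 3.2
t 5.95 tcp [ 0.5534 -0.2011  0.1136] off cm [-0.17  0.13 -0.14] yang -1.699 spin -0.235 F [ 3.8  0.4 -5.2] T [ 0.13 -0.82  0.13] gap 0.0427 j7 -1.27
time: 6.05
tcp_pos: [0.5535, -0.2011, 0.1136]
eef_rot: [-0.0, 0.996, -0.088, 0.001]
contact_force: [3.8, 0.7, -4.2]
finger_gap: 0.0424
finger_force: 3.2
t 6.05 tcp [ 0.5535 -0.2011  0.1136] off cm [-0.18  0.14 -0.14] yang -1.748 spin -0.284 F [ 3.8  0.7 -4.2] T [ 0.18 -0.87  0.17] gap 0.0424 j7 -1.31
```

```bash
for k in 1; do python3 -m creep '[{"hand":0,"offset":[0,0,0],"spin":0.05}]'; done
python3 -c "
from h import *
go([.5515,-.2022,.115],-1.464)"
python3 -m creep '[{"hand":0,"offset":[0,0,0],"spin":0.05}]'
python3 -c "
from h import *
go([.5515,-.2022,.115],-1.464)"
python3 -m creep '[{"hand":0,"offset":[0,0,0],"spin":0.05}]'
python3 - <<'E'
from h import *
go([.5515,-.2022,.115],-1.464)
cv2.imwrite('pics/w4.png',grab_frame('wrist'))
E
```

```text
time: 6.15
tcp_pos: [0.5536, -0.201, 0.1135]
eef_rot: [-0.001, 0.994, -0.113, 0.002]
contact_force: [4.0, 1.1, -4.8]
finger_gap: 0.0427
finger_force: 3.2
t 6.15 tcp [ 0.5536 -0.201   0.1135] off cm [-0.17  0.16 -0.15] yang -1.798 spin -0.334 F [ 4.   1.1 -4.8] T [ 0.16 -0.87  0.14] gap 0.0427 j7 -1.35
time: 6.25
tcp_pos: [0.5537, -0.2011, 0.1135]
eef_rot: [-0.0, 0.991, -0.137, 0.002]
contact_force: [3.8, -0.7, -5.0]
finger_gap: 0.0428
finger_force: 18.5
t 6.25 tcp [ 0.5537 -0.2011  0.1135] off cm [-0.18  0.17 -0.15] yang -1.845 spin -0.381 F [ 3.8 -0.7 -5. ] T [ 0.07 -0.93  1.26] gap 0.0428 j7 -1.38
time: 6.35
tcp_pos: [0.5538, -0.2016, 0.1136]
eef_rot: [0.001, 0.988, -0.157, 0.002]
contact_force: [3.4, -1.8, -5.9]
finger_gap: 0.0427
finger_force: 51.9
t 6.35 tcp [ 0.5538 -0.2016  0.1136] off cm [-0.2   0.13 -0.14] yang -1.885 spin -0.421 F [ 3.4 -1.8 -5.9] T [ 0.01 -0.97  3.24] gap 0.0427 j7 -1.42
```

View pics/w4.png

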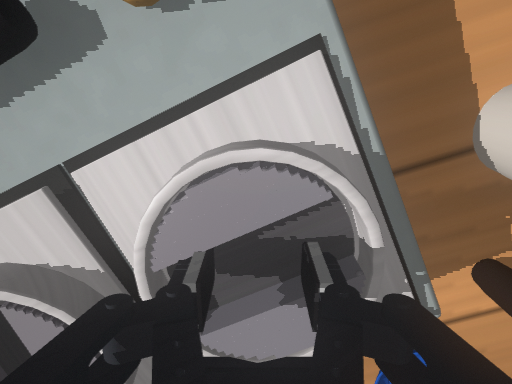

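The torque jumped at a slot turn of about 1.57, so the stop is reached. I'll back the fingers off the walls and lift.

```bash
python3 -m creep '[{"hand":0,"offset":[0,0,0],"spin":-0.1},{"hand":0,"offset":[0,0,0],"spin":-0.12},{"hand":0,"offset":[0,0,0],"spin":-0.12},{"hand":0,"offset":[0,0,0],"spin":-0.1},{"hand":0,"offset":[0,0,0],"spin":0}]'
python3 -c "
from h import *
go([.5515,-.2022,.115],-1.464)"
python3 -m creep '[{"hand":0,"offset":[0,0,-1.5],"spin":0},{"hand":0,"offset":[0,0,-3],"spin":0},{"hand":0,"offset":[0,0,-3],"spin":0},{"hand":0,"offset":[0,0,-2],"spin":0},{"hand":0,"offset":[0,0,0],"spin":0}]'
python3 -c "
from h import *
go([.5343,-.0651,.21],-0.09)"
```

```text
time: 6.9
tcp_pos: [0.5512, -0.2024, 0.1141]
eef_rot: [-0.001, 0.998, 0.055, -0.0]
contact_force: [0.4, -0.1, 0.3]
finger_gap: 0.0429
finger_force: 0.0
t 6.9 tcp [ 0.5512 -0.2024  0.1141] off cm [ 0.04 -0.01 -0.09] yang -1.461 spin 0.003 F [ 0.4 -0.1  0.3] T [ 0.03 -0.01 -0.04] gap 0.0429 j7 -1.09
time: 7.4
tcp_pos: [0.5534, -0.2029, 0.2123]
eef_rot: [0.001, 0.999, 0.054, 0.003]
contact_force: [0.3, -0.4, 0.4]
finger_gap: 0.0428
finger_force: 0.0
t 7.4 tcp [ 0.5534 -0.2029  0.2123] off cm [ -0.41 -13.9    0.2 ] yang -1.463 spin -1.373 F [ 0.3 -0.4  0.4] T [ 0.01 -0.06  0.02] gap 0.0428 j7 -1.1
```

```bash
python3 -m creep '[{"hand":0,"offset":[-0.1,-3.5,-0.4],"spin":0},{"hand":0,"offset":[-0.1,-3.5,-0.4],"spin":0},{"hand":0,"offset":[-0.1,-3.5,-0.5],"spin":0},{"hand":0,"offset":[-0.1,-3.4,-0.5],"spin":0}]'
python3 -m creep '[{"hand":0,"offset":[0,0,0],"spin":-0.14},{"hand":0,"offset":[0,0,0],"spin":-0.14},{"hand":0,"offset":[0,0,0],"spin":-0.14},{"hand":0,"offset":[0,0,0],"spin":-0.14},{"hand":0,"offset":[0,0,0],"spin":-0.14},{"hand":0,"offset":[0,0,0],"spin":-0.14},{"hand":0,"offset":[0,0,0],"spin":-0.14},{"hand":0,"offset":[0,0,0],"spin":-0.14},{"hand":0,"offset":[0,0,0],"spin":-0.14},{"hand":0,"offset":[0,0,0],"spin":-0.1}]'
python3 -m creep '[{"hand":0,"offset":[0,0,0],"spin":0},{"hand":0,"offset":[0,0,0],"spin":0}]'
python3 - <<'E'
from h import *
go([.5355,-.0656,.115],-.09)
c=get_calibration('wrist');i=grab_frame('wrist')
import json;json.dump({k:np.array(v).tolist() for k,v in c.items()},open('w5.json','w'))
print(proj(c,[.5355,-.0656,.134]))
cv2.imwrite('pics/w5.png',cv2.resize(i[90:270,180:380],None,fx=3.3,fy=3.3,interpolation=cv2.INTER_CUBIC))
E
```

```text
time: 7.8
tcp_pos: [0.5312, -0.0628, 0.2259]
eef_rot: [-0.001, 0.999, 0.054, -0.001]
contact_force: [0.2, 0.4, -0.2]
finger_gap: 0.0428
finger_force: 0.0
time: 8.8
tcp_pos: [0.5314, -0.0644, 0.2257]
eef_rot: [-0.001, 0.741, 0.672, -0.001]
contact_force: [-0.1, 0.3, -0.3]
finger_gap: 0.0425
finger_force: 0.0
time: 9.0
tcp_pos: [0.5319, -0.0645, 0.2262]
eef_rot: [-0.001, 0.743, 0.669, -0.001]
contact_force: [-0.1, -0.6, -1.1]
finger_gap: 0.0428
finger_force: 0.0
t 9.0 tcp [ 0.5319 -0.0645  0.2262] off cm [-0.08  0.39 11.12] yang -0.104 spin -0.014 F [-0.1 -0.6 -1.1] T [ 0.01 -0.01 -0.01] gap 0.0428 j7 -0.18
[262.57031135 197.20146887]
```

View pics/w5.png

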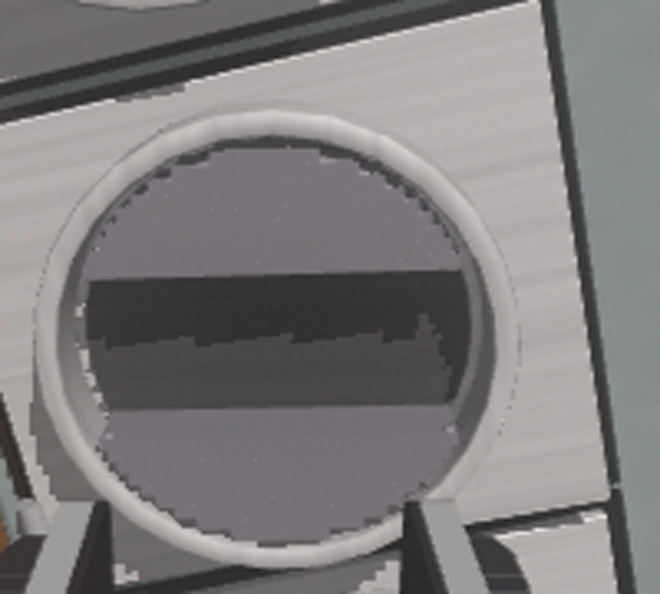

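The crop shows the middle slot's upper edge at (92,281)-(464,270) and its lower edge at about (108,432)-(455,428). The disc spans columns 78-470.

```bash
python3 - <<'E'
from h import *
import json
c=json.load(open('w5.json'))
f=lambda p:((p[0]+.5)/3.3-.5+180,(p[1]+.5)/3.3-.5+90)
for a,b in(((92,281),(464,270)),((108,432),(455,428))):
    A,B=px(c,f(a),.134),px(c,f(b),.134);print(A,B,np.arctan2(*(B-A)[[1,0]]), A[1]+(B-A)[1]*(.536-A[0])/(B-A)[0])
for uv in((78,345),(470,345)):print(px(c,f(uv),.134))
go([.536,-.0655,.125],-.09)
E
```

```text
[ 0.49634539 -0.0437719   0.134     ] [ 0.58019047 -0.04987655  0.134     ] -0.07268043209549303 -0.0466590966234331
[ 0.49454014 -0.08078209  0.134     ] [ 0.57639893 -0.08821083  0.134     ] -0.09050269039866266 -0.08454460165955355
[ 0.49082896 -0.05854752  0.134     ]
[ 0.58079263 -0.06785524  0.134     ]
t 9.05 tcp [ 0.532  -0.0645  0.2264] off cm [-0.07  0.42 10.14] yang -0.103 spin -0.013 F [ 0.1 -0.6 -0.3] T [-0.05 -0.   -0.01] gap 0.0428 j7 -0.18
```

```bash
python3 -m creep '[{"hand":0,"offset":[-0.08,0.4,2],"spin":-0.02},{"hand":0,"offset":[0,0,3],"spin":0},{"hand":0,"offset":[0,0,3],"spin":0},{"hand":0,"offset":[0,0,0],"spin":0},{"hand":0,"offset":[0,0,0],"spin":0}]'
python3 -c "
from h import *
go([.536,-.0657,.118],-.082)"
python3 -m creep '[{"hand":0,"offset":[0,0,0.7],"spin":0},{"hand":0,"offset":[0,0,0.7],"spin":0},{"hand":0,"offset":[0,0,0.7],"spin":0},{"hand":0,"offset":[0,0,0.6],"spin":0},{"hand":0,"offset":[0,0,0],"spin":0}]'
python3 -c "
from h import *
go([.536,-.0657,.118],-.082)"
```

```text
time: 9.55
tcp_pos: [0.5365, -0.0655, 0.1472]
eef_rot: [-0.0, 0.735, 0.678, -0.0]
contact_force: [-0.1, 0.8, -0.6]
finger_gap: 0.0425
finger_force: 0.0
t 9.55 tcp [ 0.5365 -0.0655  0.1472] off cm [-0.03 -0.04  2.92] yang -0.082 spin 0.0 F [-0.1  0.8 -0.6] T [ 0.04 -0.05 -0.04] gap 0.0425 j7 -0.2
time: 10.05
tcp_pos: [0.5357, -0.0656, 0.1191]
eef_rot: [-0.001, 0.735, 0.678, -0.001]
contact_force: [-0.5, 0.5, -0.2]
finger_gap: 0.0427
finger_force: 0.0
t 10.05 tcp [ 0.5357 -0.0656  0.1191] off cm [-0.    0.03  0.11] yang -0.081 spin 0.001 F [-0.5  0.5 -0.2] T [-0.03  0.03  0.  ] gap 0.0427 j7 -0.21
```

The fingers are in with no contact. Now the turn.

```bash
python3 -m creep '[{"hand":0,"offset":[0,0,0],"spin":0.1},{"hand":0,"offset":[0,0,0],"spin":0.1},{"hand":0,"offset":[0,0,0.03],"spin":0.1},{"hand":0,"offset":[0,0,0.04],"spin":0.1},{"hand":0,"offset":[0,0,0.04],"spin":0.1},{"hand":0,"offset":[0,0,0.04],"spin":0.1},{"hand":0,"offset":[0,0,0.04],"spin":0.1},{"hand":0,"offset":[0,0,0.04],"spin":0.1}]'
python3 -c "
from h import *
go([.536,-.0657,.115],-1.464)"
python3 -m creep '[{"hand":0,"offset":[0,0,0.04],"spin":0.1},{"hand":0,"offset":[0,0,0.04],"spin":0.1},{"hand":0,"offset":[0,0,0.04],"spin":0.1},{"hand":0,"offset":[0,0,0.04],"spin":0.1},{"hand":0,"offset":[0,0,0],"spin":0.1},{"hand":0,"offset":[0,0,0],"spin":0.1},{"hand":0,"offset":[0,0,0],"spin":0.1}]'
python3 -c "
from h import *
go([.536,-.0657,.115],-1.464)"
```

```text
time: 10.85
tcp_pos: [0.5364, -0.0664, 0.118]
eef_rot: [0.0, 0.942, 0.336, -0.0]
contact_force: [-1.5, -1.7, 0.7]
finger_gap: 0.0426
finger_force: 2.8
t 10.85 tcp [ 0.5364 -0.0664  0.118 ] off cm [ 0.01 -0.08  0.3 ] yang -0.885 spin 0.579 F [-1.5 -1.7  0.7] T [-0.24  0.13  0.14] gap 0.0426 j7 -0.82
time: 11.55
tcp_pos: [0.5368, -0.0662, 0.116]
eef_rot: [0.001, 1.0, -0.007, 0.0]
contact_force: [1.4, -1.9, -4.0]
finger_gap: 0.0427
finger_force: 3.4
t 11.55 tcp [ 0.5368 -0.0662  0.116 ] off cm [-0.08 -0.05  0.09] yang -1.584 spin -0.12 F [ 1.4 -1.9 -4. ] T [-0.3  -0.27  0.09] gap 0.0427 j7 -1.34
```

```bash
python3 -m creep '[{"hand":0,"offset":[0,0,0],"spin":0.08},{"hand":0,"offset":[0,0,0],"spin":0.08}]'
python3 -c "
from h import *
go([.536,-.0657,.115],-1.464)"
python3 -m creep '[{"hand":0,"offset":[0,0,0],"spin":0.06}]'
python3 -c "
from h import *
go([.536,-.0657,.115],-1.464)"
python3 -m creep '[{"hand":0,"offset":[0,0,0],"spin":0.05}]'
python3 -c "
from h import *
go([.536,-.0657,.115],-1.464)"
```

```text
time: 11.75
tcp_pos: [0.5369, -0.066, 0.1157]
eef_rot: [0.0, 0.996, -0.086, 0.0]
contact_force: [2.3, -1.4, -3.4]
finger_gap: 0.0426
finger_force: 3.2
t 11.75 tcp [ 0.5369 -0.066   0.1157] off cm [-0.09 -0.02  0.07] yang -1.743 spin -0.279 F [ 2.3 -1.4 -3.4] T [-0.21 -0.32  0.14] gap 0.0426 j7 -1.46
time: 11.85
tcp_pos: [0.5369, -0.0659, 0.1157]
eef_rot: [0.0, 0.993, -0.116, 0.001]
contact_force: [0.7, -1.9, -4.0]
finger_gap: 0.0423
finger_force: 3.0
t 11.85 tcp [ 0.5369 -0.0659  0.1157] off cm [-0.09 -0.    0.07] yang -1.803 spin -0.339 F [ 0.7 -1.9 -4. ] T [-0.19 -0.33  0.14] gap 0.0423 j7 -1.5
time: 11.95
tcp_pos: [0.537, -0.066, 0.1157]
eef_rot: [0.001, 0.99, -0.139, 0.001]
contact_force: [2.5, -1.3, -4.7]
finger_gap: 0.0426
finger_force: 18.1
t 11.95 tcp [ 0.537  -0.066   0.1157] off cm [-0.1   0.    0.07] yang -1.849 spin -0.385 F [ 2.5 -1.3 -4.7] T [-0.29 -0.4   1.26] gap 0.0426 j7 -1.54
```

The stop is reached here too. I'll add a small extra push, back off, lift, move clear and check.

```bash
python3 -m creep '[{"hand":0,"offset":[0,0,0],"spin":0.04},{"hand":0,"offset":[0,0,0],"spin":0},{"hand":0,"offset":[0,0,0],"spin":-0.1},{"hand":0,"offset":[0,0,0],"spin":-0.12},{"hand":0,"offset":[0,0,0],"spin":-0.12},{"hand":0,"offset":[0,0,0],"spin":-0.08},{"hand":0,"offset":[0,0,0],"spin":0}]'
python3 -c "
from h import *
go([.536,-.0657,.115],-1.464)"
python3 -m creep '[{"hand":0,"offset":[0,0,-1.5],"spin":0},{"hand":0,"offset":[0,0,-3],"spin":0},{"hand":0,"offset":[0,0,-4],"spin":0},{"hand":0,"offset":[0,0,-4],"spin":0},{"hand":0,"offset":[0,0,0],"spin":0}]'
python3 -c "
from h import *
go([.35,-.25,.26],-1.464)"
```

```text
time: 12.65
tcp_pos: [0.5362, -0.0657, 0.1166]
eef_rot: [-0.001, 0.999, 0.047, 0.0]
contact_force: [0.2, -0.1, -0.1]
finger_gap: 0.0426
finger_force: 0.0
t 12.65 tcp [ 0.5362 -0.0657  0.1166] off cm [-0.02 -0.    0.16] yang -1.477 spin -0.013 F [ 0.2 -0.1 -0.1] T [ 0.05 -0.03 -0.03] gap 0.0426 j7 -1.26
time: 13.15
tcp_pos: [0.5398, -0.0661, 0.2471]
eef_rot: [0.0, 0.999, 0.047, 0.006]
contact_force: [0.4, -0.1, 0.1]
finger_gap: 0.0423
finger_force: 0.0
t 13.15 tcp [ 0.5398 -0.0661  0.2471] off cm [-20.61  16.52  -1.54] yang -1.476 spin -0.012 F [ 0.4 -0.1  0.1] T [-0.02 -0.07 -0.01] gap 0.0423 j7 -1.3
```

```bash
python3 -m creep '[{"hand":0,"offset":[-1.1,3.5,0],"spin":0},{"hand":0,"offset":[-1.1,3.5,0],"spin":0},{"hand":0,"offset":[-1.1,3.5,0],"spin":0},{"hand":0,"offset":[-1.1,3.5,0],"spin":0},{"hand":0,"offset":[-1.1,3.5,0],"spin":0},{"hand":0,"offset":[-1.1,3.5,0],"spin":0},{"hand":0,"offset":[-1.1,3.5,0],"spin":0},{"hand":0,"offset":[-1.1,3.5,0],"spin":0},{"hand":0,"offset":[0,0,0],"spin":0},{"hand":0,"offset":[0,0,0],"spin":0}]'
python3 - <<'E'
from h import *
a=grab_frame('top')[110:280,95:395];cv2.imwrite('pics/top9.png',cv2.resize(a,None,fx=2.66,fy=2.66,interpolation=cv2.INTER_CUBIC))
E
```

```text
time: 14.15
tcp_pos: [0.4759, -0.3534, 0.2405]
eef_rot: [-0.001, 0.999, 0.047, -0.0]
contact_force: [0.5, 0.1, 0.2]
finger_gap: 0.0428
finger_force: 0.0
```

View pics/top9.png

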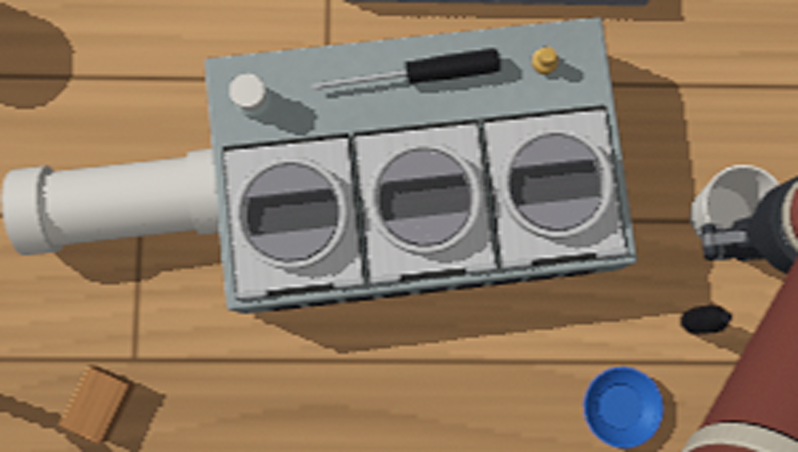

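All three slots now lie along the row (centres about (292,212), (425,198) and (557,182) in the crop), and the surroundings are where they were. I'll hand in.

```bash
python3 -c "
from plant import *
print(close_job())"
```

```text
the job is handed in; nothing more can be done
None
```

I turned both ajar fasteners clockwise to their stops, so their slots now line up with the locked third one; the final top view shows nothing around them visibly shifted, and I handed the job in at about 14 s of the 64 s allowed.

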